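Seat a lens barrel in a three-point nest

TASK

Take the lens barrel from the rubber mat and set it down upright, glass up, in the free space between the two pins and the sliding jaw of the aluminium nest, and let go of it there. Then push the jaw by its upright tab, gently and by feel, until the jaw's sprung nose has nudged the barrel home against both pins and holds it lightly there, touching all three, and leave it so. The glass is fragile: neither drop the barrel nor press it hard, and leave everything else where it lies.

Things in the scene. Friction and masses are not known exactly. Their poses are not given: they have to be found in the camera images.
- barrel_mid (a point): centre (half-way up) of the lens barrel: a plain black upright cylinder, 36 mm diameter, 40 mm tall, about 60 to 130 g, with a glass disc in its top; it starts standing glass up on the mat (mat top 6 mm above the table). It is the only tall one of the three round black things on the mat. z axis up, along the barrel.
- nest: the nest: a fixed aluminium plate 200 mm (its x) by 120 mm (its y), 15 mm thick, on the table. Origin: centre of its underside; x points from jaw to pins. On its centreline (y = 0), from -x to +x: jaw, free plate, pins. The jaw slides along +x between two low rails (9 mm high, 10 mm wide, at y = +-24 mm, x from -96 to -20 mm).
- spot (a point): point on the plate's top face (15 mm above the table), 26 mm ahead of the nest's origin: the barrel can be set down with its axis here (give or take 4 mm) clear of both pins and jaw, before the jaw is moved.
- pins_mean (a point): point on the plate midway between the pins at their middle setting (fixed to the plate). The two polished steel pins (10 mm diameter, 13 mm high, at y = +-16.3 mm) stand on a locked stop block 8 mm high; where it is set differs by up to 8 mm either way along x and is not given. The seated barrel's axis lies 16.3 mm before the pins' line. Over 10 N on a pin, even briefly, ruins the barrel.
- jaw_tab (a point): middle of the top edge (52 mm above the table) of the jaw's push tab: an upright plate 12 mm thick along the nest's x, 32 mm wide, free from 13 mm above the nest's plate up. x axis: the way it slides to the pins, 40 mm of travel. The jaw starts near its back end, drags with 6 N of friction and stays where left. A push of about 10 N seats the barrel well; each pin gets 0.7 of what exceeds 6 N.
- nose_face (a point): centre of the jaw's sprung nose's flat front face (20 mm wide, 10 mm high, square to the nest's x), 6.5 mm above the plate, 50 mm ahead of the tab's middle. It yields up to 2 mm back into the jaw against a spring of 4 N per mm, so once the barrel is on the pins the push rises by 4 N per mm, and hard beyond 2 mm.
- mat: grey ribbed rubber mat, 170 mm (x) by 150 mm (y), 6 mm thick, fixed on the table; origin: centre of its underside. The barrel, the loose ring and the lens cap stand on it in any order.
- ring: loose black ring, 42 mm outside, 32 mm inside, 10 mm high, on the mat; origin: centre of its underside. Not to be moved.
- cap: black lens cap, a disc 40 mm diameter and 12 mm high, on the mat; origin: centre of its underside. Not to be moved.
- driver_big: large screwdriver, 210 mm long, lying between mat and nest. Not to be moved.
- driver_small: small screwdriver, 150 mm long, lying to the right of the nest. Not to be moved.
- jar: small jar, 48 mm diameter, 55 mm tall, to the right of the nest. Not to be moved.

How it is judged:
By the outcome, as a careful person would: the job done as asked, in the order asked, and still so for the second after the job is handed in, with the robot touching nothing.
It also fails if it takes over 54 s, if anything falls off the work surface, if the arm or the gripper's body presses on something with over 40 N, if the wrist force passes 120 N, or if a joint passes its speed limit or range.

ROBOT

A 6-joint arm with a two-finger parallel gripper is mounted at the origin on the work surface. World frame = base frame: x ahead of the robot, y to its left, z up, the work surface at z = 0. Lengths are in m, angles in degrees, forces in N, time in s.
With the tool pointing down it reaches from about 0.4 to 0.925 m from the base axis. Payload 12.5 kg.
Tool frame: the origin (TCP) lies on the centre line of the jaws, within the pads' length; the fingertips stand manip.finger_overhang ahead of it and the grasp point (between the pads) lies 3 mm ahead of it (manip.finger_overhang is the distance from the TCP to the fingertips, in m); z points along the fingers, y is the line along which they close (so a half turn about z gives the same grasp; the last joint's range is limited). The gripper opens to 95 mm and grips with 3 to 60 N. Pads are 20 mm wide; open, the fingers measure 119 mm over their backs; the gripper's body (75 mm by 180 mm) begins 59 mm behind the grasp point.
Start: joints at [-69.248, 28.126, 89.318, -0, 62.55, -6.05], TCP at [0.282, -0.558, 0.237] pointing down, gripper open.
Joint ranges: [-177.58, 177.58], [-47.91, 125.51], [2.72, 160], [-65.01, 245.01], [3.68, 167.84], [-153.87, 153.87]. Speed limits (degrees/s): [127.2, 127.2, 159.86, 180, 180, 180].

INTERFACE

Orientations are given as [roll, pitch, yaw] about the fixed x, y, z axes, in that order (R = Rz(yaw) Ry(pitch) Rx(roll)).
In Python, from rig import manip, eyes, spotter gives the robot as it stands.
- The arm moves only by the tool jog_arm, never from a script. Its argument "commands" is a list of rows, each a list of 4 numbers: the shift along the tool's x, y, z in m, then the turn about the tool's z in degrees. A call has 1 to 5 rows; each row shifts and turns the commanded pose from where the row before left it, along the tool's axes as they then stand; what a row does not reach is not made up. A row lasts 1/12 s, in which the tool goes at most 41.7 mm and 7.16 degrees, less where a joint would pass 70% of its speed; a pose out of reach is approached as far as the arm can. A call with a gripper value outside its range is refused whole. "grip" is the opening, from 0 (shut) to 1 (fully open), set as the call begins (left out, the last holds). The fingers move at their own pace and stop on an object; "newtons" is the grip in N (left out, the last holds). Time passes only in rows, so rows that do not move let the fingers close. It gives the time, the measured TCP pose, the force, the opening and the grip force at its end, in the units of the state.
- manip.state(): the state, without advancing time (a new reading comes with each control period).
- eyes.read_camera(name): name is "side" or "top" or "wrist"; returns the picture (420x560x3 uint8, red, green, blue); there is no depth.
- eyes.camera_info(name): a dict with "K" (3x3 intrinsics, pixels), "camera_from_world" (4x4, takes a point from world to camera coordinates). Camera axes: x right, y down, z forward; pixel columns grow to the right and rows downward; lengths in m; the calibration is good to about 2 mm. A picture is of the moment at which its call begins: read the wrist's pose just before it. camera_info takes no time and is no camera call; for the wrist camera it gives the pose at the moment of the call.
- manip.job_done(): hands the job in; it is judged then, once.
Trained networks look in the newest picture that a camera, given by its name, has taken for a name from the list of things; names that differ only in an ending like _2 or _b are one class to them, and where a whole thing is asked for, a point or a joint stands for the part that bears it (a point fixed in the world has none). Each returns a list of dicts, best first, with "score" (0 to 1); they miss things now and then, are a little off and sometimes report something else, mostly with a low value. They report only what shows in the picture. A call takes as long as a camera call.
- spotter.recognise(name, camera): "at" ([x, y, z] in m, in world coordinates, good to about 4 mm: the middle of the surface that is visible of it).
- spotter.place_of(name, camera): "at" ([x, y, z] in m, in world coordinates, good to about 4 mm: a listed point, or the origin of a listed thing).
The state is a dict: "t": time; "joint_pos": joint angles; "qvel": joint speeds; "effort": joint torques, N m; "position": TCP position; "orientation": TCP orientation; "force": force on the tool from outside, world axes, zero at the start; "moment": the same for the moment, N m; "grip_width": finger opening in m; "grip_force": force on a finger pad.
Only numpy, scipy, OpenCV 4.12 (cv2) and the standard library are available. Lean on these libraries where they do the work, as an engineer would, in place of code of your own. Each camera call takes 0.05 s, during which the arm holds its last target. There are 200 camera calls.

## Working session

There is one attempt and no reset: what is moved stays moved. The work goes in short steps, Python scripts to look and compute and a tool call to move; the robot and the scene stay as the last step left them, time stands still between calls to the robot, and variables do not carry over. Pictures are saved under pics/ and viewed, at most 10 in all, crops included, and the job is handed in when it is done.

Besides the shell and the picture viewer there is one more tool, called after "Emit:" as name(argument=value, ...) on one line, values as JSON. jog_arm: Moves the arm, as the interface text tells. Its arguments: {"type":"object","properties":{"commands":{"type":"array"},"grip":{"type":"number"},"newtons":{"type":"number"}},"required":["commands"]}

```bash
ls; mkdir -p pics; python3 - <<'E'
from rig import manip, eyes, spotter
import cv2, numpy as np
s=manip.state(); print({k:np.round(v,3).tolist() for k,v in s.items()}, manip.finger_overhang)
ims=[]
for c in ["top","side"]:
    im=eyes.read_camera(c); cv2.imwrite(f"pics/{c}0.png",im[:,:,::-1])
    for n in ["barrel_mid","nest","spot","pins_mean","jaw_tab","nose_face","mat","ring","cap","driver_big","jar"]:
        r=spotter.place_of(n,c); print(c,n,[(np.round(q["at"],4).tolist(),round(q["score"],2)) for q in r[:2]])
E
```

```text
pics
{'t': 0.0, 'joint_pos': [-69.248, 28.164, 89.349, 0.002, 62.549, -6.05], 'qvel': [0.063, -0.01, -0.046, -0.07, 0.071, -0.056], 'effort': [0.002, -61.264, -25.818, 0.069, 0.048, -0.0], 'position': [0.282, -0.558, 0.236], 'orientation': [-179.938, -0.008, 26.801], 'force': [0.111, 0.315, -0.947], 'moment': [0.013, 0.017, 0.013], 'grip_force': 0.0, 'grip_width': 0.095} 0.022
top barrel_mid [([0.5665, 0.3219, 0.0262], 0.57)]
top nest [([0.56, -0.0921, -0.0022], 0.86), ([0.4605, -0.3268, -0.0013], 0.55)]
top spot [([0.5871, -0.0777, 0.0139], 0.72)]
top pins_mean [([0.6147, -0.0692, 0.0162], 0.77)]
top jaw_tab [([0.5152, -0.1052, 0.0524], 0.75)]
top nose_face [([0.5646, -0.0884, 0.0209], 0.54)]
top mat [([0.5165, 0.2777, 0.0006], 0.85)]
top ring [([0.5467, 0.2331, 0.0028], 0.48)]
top cap [([0.4681, 0.267, 0.008], 0.71)]
top driver_big [([0.5379, 0.1013, 0.0008], 0.94), ([0.5124, -0.1082, 0.0517], 0.62)]
top jar [([0.6694, -0.316, 0.0027], 0.74)]
side barrel_mid [([0.5666, 0.323, 0.0269], 0.72)]
side nest [([0.5601, -0.0902, 0.0015], 0.63)]
side spot [([0.5875, -0.0811, 0.0167], 0.6), ([0.5475, 0.2364, 0.0087], 0.26)]
side pins_mean [([0.6172, -0.0756, 0.0148], 0.64), ([0.6675, -0.3106, -0.0038], 0.3)]
side jaw_tab [([0.5169, -0.104, 0.0505], 0.72), ([0.5605, -0.0903, 0.001], 0.15)]
side nose_face [([0.5668, -0.0915, 0.0242], 0.36)]
side mat [([0.5104, 0.2805, -0.0004], 0.58)]
side ring [([0.551, 0.2352, 0.0093], 0.63)]
side cap [([0.4682, 0.2659, 0.0073], 0.82)]
side driver_big [([0.5369, 0.1026, 0.0013], 0.77), ([0.4646, -0.3257, 0.0014], 0.48)]
side jar [([0.6665, -0.3106, 0.0013], 0.63)]
```

View pics/top0.png

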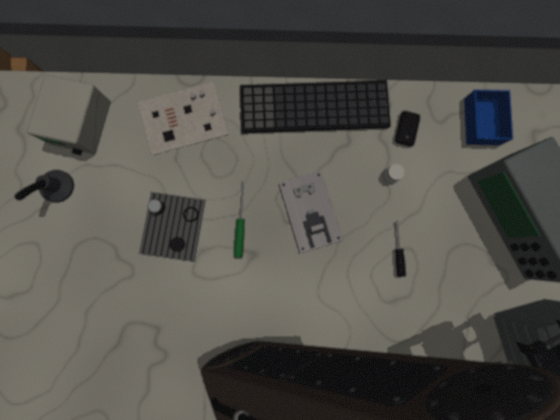

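View pics/side0.png

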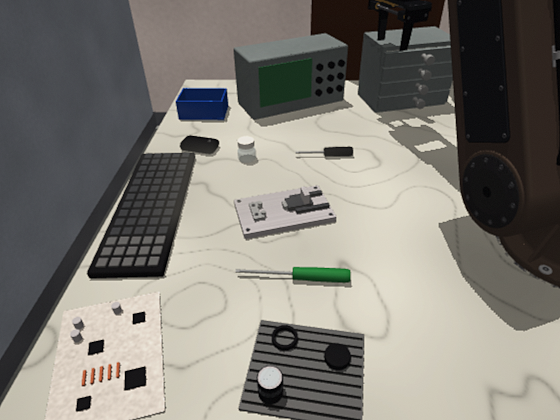

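The top view shows the mat on the left, with the barrel (glass cap) at (155,206), the ring at (191,213) and the low cap at (177,244). The nest is at (310,212), with its pins at (303,190) and jaw tab at (318,230). The side view agrees: the barrel is the tall one at (270,382). The network positions match both views.

```bash
cat > h.py <<'E'
from rig import manip, eyes, spotter
import cv2, numpy as np
def delta(target, yaw=None):
    """shift in tool axes (tool straight down) from the present TCP to target"""
    s=manip.state(); y=np.radians(s["orientation"][2] if yaw is None else yaw)
    d=np.array(target)-s["position"]; c,n=np.cos(y),np.sin(y)
    return np.round([d[0]*c+d[1]*n, d[0]*n-d[1]*c, -d[2]],4)
def ray(cam,uv,z):
    """world point at height z seen at pixel uv"""
    i=eyes.camera_info(cam); M=np.array(i["camera_from_world"]); R,t=M[:3,:3],M[:3,3]
    d=R.T@np.linalg.inv(i["K"])@[*uv,1]; o=-R.T@t
    return o+d*(z-o[2])/d[2]
def pix(cam,p):
    i=eyes.camera_info(cam); M=np.array(i["camera_from_world"]); q=np.array(i["K"])@(M[:3,:3]@p+M[:3,3])
    return q[:2]/q[2]
def show(): 
    s=manip.state(); print({k:np.round(s[k],4).tolist() for k in ["t","position","orientation","force","grip_width","grip_force"]})
E
python3 - <<'E'
from h import *
i=eyes.camera_info("wrist"); M=np.array(i["camera_from_world"]); print(np.round(-M[:3,:3].T@M[:3,3],3), np.round(M[:3,:3],2).tolist(), np.round(i["K"],0).tolist())
print(delta([0.545,-0.095,0.237],18))
E
```

```text
[ 0.351 -0.523  0.385] [[0.45, -0.89, -0.0], [-0.86, -0.43, 0.27], [-0.24, -0.12, -0.96]] [[339.0, 0.0, 282.0], [0.0, 339.0, 212.0], [0.0, 0.0, 1.0]]
[ 0.3933 -0.3589 -0.0004]
```

Emit:
jog_arm(commands=[[0,0,0,4.4],[0,0,0,4.4],[0.028,-0.0256,0,0],[0.028,-0.0256,0,0],[0.028,-0.0256,0,0]])

```text
t: 1.62
position: [0.3381, -0.4578, 0.2364]
orientation: [-180.0, -0.0, 17.9]
force: [-0.4, 0.4, 0.7]
grip_width: 0.0953
grip_force: 0.0
```

Emit:
jog_arm(commands=[[0.028,-0.0256,0,0],[0.028,-0.0256,0,0],[0.028,-0.0256,0,0],[0.028,-0.0256,0,0],[0.028,-0.0256,0,0]])

```text
t: 2.03
position: [0.4322, -0.2922, 0.2369]
orientation: [180.0, -0.0, 18.0]
force: [0.7, -0.5, -0.8]
grip_width: 0.0955
grip_force: 0.0
```

Emit:
jog_arm(commands=[[0.028,-0.0256,0,0],[0.028,-0.0256,0,0],[0.028,-0.0256,0,0],[0.028,-0.0256,0,0],[0.028,-0.0256,0,0]])

```text
t: 2.45
position: [0.5258, -0.1271, 0.2368]
orientation: [180.0, -0.0, 18.0]
force: [0.7, -0.7, 0.1]
grip_width: 0.095
grip_force: 0.0
```

Emit:
jog_arm(commands=[[0.028,-0.0256,0,0],[0,0,0,0],[0,0,0,0],[0,0,0,0]])

```text
t: 2.78
position: [0.5437, -0.0959, 0.2365]
orientation: [180.0, 0.0, 18.0]
force: [0.8, -0.6, -0.1]
grip_width: 0.0951
grip_force: 0.0
```

```bash
python3 - <<'E'
from h import *
show()
im=eyes.read_camera("wrist"); cv2.imwrite("pics/w1.png",im[:,:,::-1])
for n in ["nest","spot","pins_mean","jaw_tab","nose_face"]:
    r=spotter.place_of(n,"wrist"); print(n,[(np.round(q["at"],4).tolist(),round(q["score"],2),pix("wrist",q["at"]).round(0)) for q in r[:2]])
E
```

```text
{'t': 2.7833, 'position': [0.5437, -0.0959, 0.2365], 'orientation': [179.993, 0.0186, 18.044], 'force': [0.788, -0.586, -0.072], 'grip_width': 0.0951, 'grip_force': 0.0}
nest [([0.5641, -0.0886, -0.0009], 0.92, array([281., 167.]))]
spot [([0.5863, -0.0808, 0.0159], 0.89, array([280., 147.]))]
pins_mean [([0.4677, -0.331, 0.0026], 0.65, array([440., 299.])), ([0.6161, -0.0709, 0.0133], 0.63, array([280., 117.]))]
jaw_tab [([0.5149, -0.1045, 0.0514], 0.75, array([281., 224.]))]
nose_face [([0.5644, -0.092, 0.025], 0.61, array([284., 171.])), ([0.6141, -0.0727, 0.0117], 0.49, array([281., 119.]))]
```

View pics/w1.png

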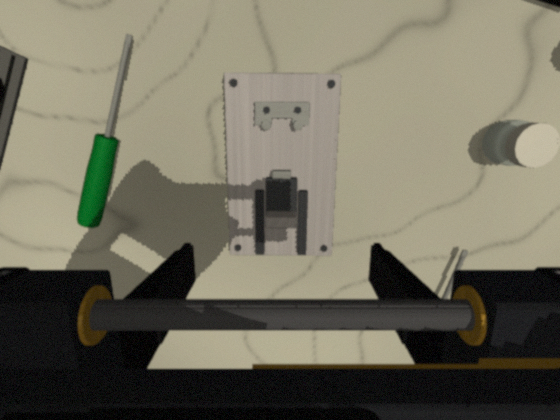

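The wrist view shows the plate with corners near (224,73), (340,73), (229,255) and (333,255). The stop block with its pins is at (282,115), the nose at (281,175) and the tab at (281,195). The plate is square to the image, so a tool yaw of 18° matches the nest.

```bash
python3 - <<'E'
from h import *
P=np.array([ray("wrist",u,0.015) for u in [(224,73),(340,73),(333,255),(229,255)]])[:,:2]
print(P.round(4)); print("centre",P.mean(0)); ax=(P[0]+P[1]-P[2]-P[3])/2; ay=(P[0]+P[3]-P[1]-P[2])/2
yaw=np.degrees(np.arctan2(ax[1],ax[0])); print("len",np.linalg.norm(ax),np.linalg.norm(ay),"yaw",yaw, np.degrees(np.arctan2(-ay[0],ay[1])))
y=np.radians(yaw); u=np.array([np.cos(y),np.sin(y)]); print("spot",P.mean(0)+.026*u)
for n,uv,z in [("nose front",(281,171),.024),("pins blk front",(282,121),.023),("tabmid",(281,187),.052)]: 
  p=ray("wrist",uv,z)[:2]-P.mean(0); print(n,p@u, p@[-u[1],u[0]])
for n in ["barrel_mid"]:
  print(delta([0.5655,0.3225,0.237],18))
im=cv2.imread("pics/w1.png")[60:270,210:350]; cv2.imwrite("pics/w1c.png",cv2.resize(im,None,fx=2.8,fy=2.8,interpolation=cv2.INTER_CUBIC))
E
```

```text
[[ 0.6396 -0.0037]
 [ 0.6758 -0.116 ]
 [ 0.4864 -0.1783]
 [ 0.4488 -0.0618]]
centre [ 0.56264762 -0.0899362 ]
len 0.1994338800266921 0.12018545294021926 yaw 17.571716723087615 17.896283986178755
spot [ 0.58743446 -0.08208682]
nose front 0.0009508755028381983 0.0004944081642160377
pins blk front 0.05264641022469963 -0.0002720477111063344
tabmid -0.010798389069352383 0.0003773895372871603
[ 1.503e-01 -3.919e-01 -3.000e-04]
```

View pics/w1c.png

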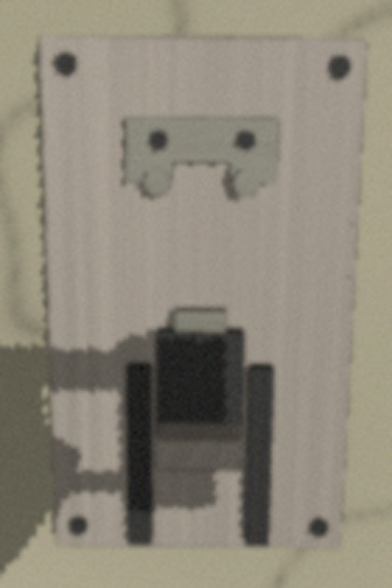

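Emit:
jog_arm(commands=[[0.0137,-0.0356,0,0],[0.0137,-0.0356,0,0],[0.0137,-0.0356,0,0],[0.0137,-0.0356,0,0],[0.0137,-0.0356,0,0]], grip=0.75)

```text
t: 3.5
position: [0.5539, 0.0957, 0.2368]
orientation: [180.0, -0.0, 17.9]
force: [1.0, -1.2, -0.5]
grip_width: 0.0721
grip_force: 0.0
```

Emit:
jog_arm(commands=[[0.0137,-0.0356,0,0],[0.0137,-0.0356,0,0],[0.0137,-0.0356,0,0],[0.0137,-0.0356,0,0],[0.0137,-0.0356,0,0]])

```text
t: 3.92
position: [0.5641, 0.2865, 0.2367]
orientation: [180.0, -0.0, 18.0]
force: [0.6, 0.1, 0.2]
grip_width: 0.0713
grip_force: 0.0
```

Emit:
jog_arm(commands=[[0.0137,-0.0356,0,0],[0,0,0.04,0],[0,0,0.04,0],[0,0,0,0],[0,0,0,0]])

```text
t: 4.33
position: [0.5658, 0.3225, 0.1556]
orientation: [180.0, 0.2, 18.0]
force: [0.4, -0.9, 1.2]
grip_width: 0.0711
grip_force: 0.0
```

```bash
python3 - <<'E'
from h import *
show()
im=eyes.read_camera("wrist"); cv2.imwrite("pics/w2.png",im[:,:,::-1])
for n in ["barrel_mid","ring","cap"]:
    r=spotter.place_of(n,"wrist"); print(n,[(np.round(q["at"],4).tolist(),round(q["score"],2),pix("wrist",q["at"]).round(0)) for q in r[:2]])
for n,uv in [("pinL",(266,123.6)),("pinR",(295,124.3))]: pass
E
```

```text
{'t': 4.3333, 'position': [0.5658, 0.3225, 0.1556], 'orientation': [179.9724, 0.2167, 17.9697], 'force': [0.4354, -0.8908, 1.1819], 'grip_width': 0.0711, 'grip_force': 0.0}
barrel_mid [([0.5648, 0.3169, 0.025], 0.61, array([288., 215.]))]
ring [([0.5525, 0.2352, 0.0073], 0.56, array([365., 247.]))]
cap [([0.4624, 0.2592, 0.0028], 0.72, array([310., 317.]))]
```

View pics/w2.png

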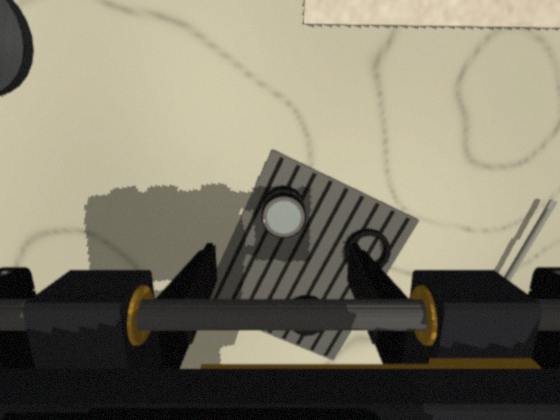

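The wrist view shows the barrel's glass disc centred at about (284,217), the ring at (368,248), and the cap hidden below at (305,315).

```bash
python3 - <<'E'
from h import *
im=cv2.imread("pics/w2.png"); g=cv2.cvtColor(im,cv2.COLOR_BGR2GRAY)
r=g[190:245,255:315]; m=cv2.connectedComponentsWithStats((r>130).astype(np.uint8)); k=m[1][27,29]; print(m[2][k],m[3][k]+[255,190])
c=m[3][k]+[255,190]; p=ray("wrist",c,.046); print(p, delta([p[0],p[1],0.036],18))
E
```

```text
[ 12  11  34  33 881] [283.32803632 216.73098751]
[0.56753524 0.32211405 0.046     ] [-1.000e-04  9.000e-04  1.232e-01]
```

Emit:
jog_arm(commands=[[0,0.001,0.035,0],[0,0,0.035,0],[0,0,0.03,0],[0,0,0.02,0],[0,0,0,0]])

```text
t: 4.95
position: [0.5657, 0.3214, 0.0344]
orientation: [180.0, 0.2, 18.0]
force: [0.6, -0.0, -0.5]
grip_width: 0.0711
grip_force: 0.0
```

Emit:
jog_arm(commands=[[0,0,0,0],[0,0,0,0],[0,0,0,0],[0,0,0,0],[0,0,0,0]], grip=0.25, newtons=10)

```text
t: 5.37
position: [0.567, 0.3224, 0.0379]
orientation: [-180.0, -0.1, 18.0]
force: [0.4, 0.7, -1.5]
grip_width: 0.0433
grip_force: 0.0
```

Emit:
jog_arm(commands=[[0,0,0,0],[0,0,0,0],[0,0,0,0]])

```text
t: 5.62
position: [0.5668, 0.3222, 0.0374]
orientation: [180.0, -0.1, 18.0]
force: [-1.2, -1.7, 6.2]
grip_width: 0.0359
grip_force: 10.0
```

Emit:
jog_arm(commands=[[0,0,0,0],[0,0,-0.002,0],[0,0,-0.006,0],[0,0,-0.012,0],[0,0,-0.02,0]])

```text
t: 6.03
position: [0.5658, 0.3218, 0.0761]
orientation: [180.0, 0.2, 18.0]
force: [-0.7, -0.2, -0.8]
grip_width: 0.0359
grip_force: 10.0
```

Emit:
jog_arm(commands=[[0,0,-0.02,0],[0,0,-0.02,0],[0,0,-0.02,0],[0,0,0,0],[0,0,0,0]])

```text
t: 6.45
position: [0.5668, 0.3224, 0.138]
orientation: [-180.0, -0.1, 18.0]
force: [0.2, 0.1, -1.4]
grip_width: 0.0353
grip_force: 10.0
```

```bash
python3 - <<'E'
from h import *
show()
im=eyes.read_camera("wrist"); cv2.imwrite("pics/w3.png",im[:,:,::-1])
show()
im2=eyes.read_camera("side"); cv2.imwrite("pics/s3.png",im2[:,:,::-1])
print(delta([0.587,-0.0815,0.13],18))
a=cv2.resize(im2[260:420,180:400],(550,400)); b=cv2.resize(im[100:420],(250,143))
cv2.imwrite("pics/c3.png",np.vstack([a,cv2.resize(im[150:350,160:435],(550,400))[:200*1]])[:600,:,::-1])
E
```

```text
{'t': 6.45, 'position': [0.5668, 0.3224, 0.138], 'orientation': [-179.9901, -0.1399, 18.0026], 'force': [0.182, 0.1161, -1.3809], 'grip_width': 0.0353, 'grip_force': 9.9999}
{'t': 6.5, 'position': [0.5663, 0.3221, 0.1367], 'orientation': [179.9951, -0.0128, 18.0038], 'force': [-0.9928, 0.7565, -1.3727], 'grip_width': 0.0355, 'grip_force': 9.9999}
[-0.1048  0.3902  0.006 ]
```

View pics/c3.png

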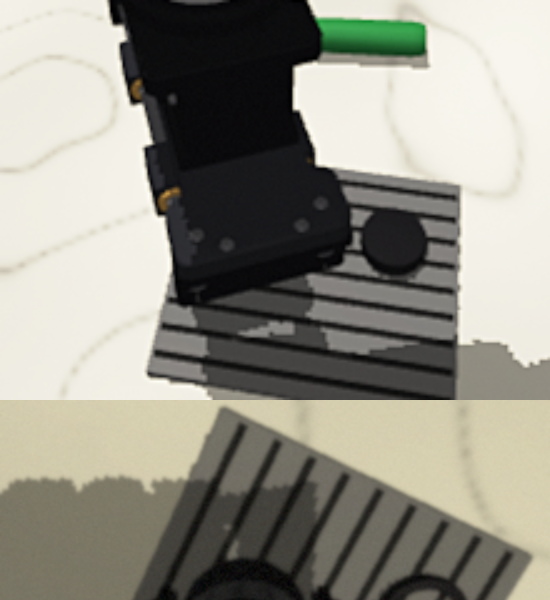

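The barrel is off the mat at a width of about 36 mm, and the ring and cap are undisturbed. I'll carry it to the nest now.

Emit:
jog_arm(commands=[[-0.0038,0.014,0,0],[-0.0075,0.0279,0,0],[-0.0075,0.0279,0,0],[-0.0075,0.0279,0,0],[-0.0075,0.0279,0,0]])

```text
t: 6.97
position: [0.5725, 0.1903, 0.1355]
orientation: [-180.0, 0.1, 18.0]
force: [1.0, -0.1, -1.3]
grip_width: 0.0357
grip_force: 10.0
```

Emit:
jog_arm(commands=[[-0.0075,0.0279,0,0],[-0.0075,0.0279,0,0],[-0.0075,0.0279,0,0],[-0.0075,0.0279,0,0],[-0.0075,0.0279,0,0]])

```text
t: 7.38
position: [0.5798, 0.046, 0.1356]
orientation: [-180.0, 0.1, 18.0]
force: [1.1, 0.1, -1.0]
grip_width: 0.036
grip_force: 10.0
```

Emit:
jog_arm(commands=[[-0.0075,0.0279,0,0],[-0.0075,0.0279,0,0],[-0.0075,0.0279,0,0],[-0.0075,0.0279,0,0],[-0.0038,0.0139,0,0]])

```text
t: 7.8
position: [0.5866, -0.0851, 0.1357]
orientation: [-180.0, 0.1, 17.9]
force: [0.2, -1.0, -1.2]
grip_width: 0.036
grip_force: 10.0
```

Emit:
jog_arm(commands=[[0,0,0.01,0],[0,0,0.02,0],[0,0,0.02,0],[0,0,0.01,0],[0,0,0,0]])

```text
t: 8.22
position: [0.5858, -0.0807, 0.0739]
orientation: [-179.9, 0.2, 18.0]
force: [-0.5, 0.5, -1.0]
grip_width: 0.0362
grip_force: 10.0
```

```bash
python3 - <<'E'
from h import *
show(); print(delta([0.587,-0.0815,0.0465],18))
im=eyes.read_camera("wrist"); 
im2=eyes.read_camera("side")
p=ray("wrist",(0,0),0); show()
a=cv2.resize(im2[150:270,190:390],(700,420)); b=im[60:260,160:400]
cv2.imwrite("pics/w4.png",im[:,:,::-1]);cv2.imwrite("pics/s4.png",a[:,:,::-1])
print(pix("wrist",[0.587,-0.0815,0.015]))
E
```

```text
{'t': 8.2167, 'position': [0.5858, -0.0807, 0.0739], 'orientation': [-179.854, 0.2325, 18.0381], 'force': [-0.5135, 0.4799, -1.0073], 'grip_width': 0.0362, 'grip_force': 9.9999}
[0.0009 0.0011 0.0274]
{'t': 8.3167, 'position': [0.5872, -0.0812, 0.0764], 'orientation': [-179.9731, 0.0454, 18.0382], 'force': [-0.6425, 0.2538, -0.6051], 'grip_width': 0.0359, 'grip_force': 9.9999}
[282.65765689 238.70188625]
```

View pics/w4.png

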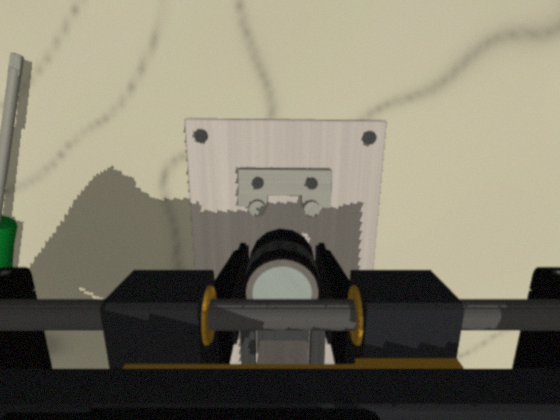

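The wrist view shows the barrel upright between the fingers, glass centred at (283,283). The pins are at (257,207) and (312,207), symmetric about the barrel.

```bash
python3 - <<'E'
from h import *
show()
y=np.radians(17.8); u=np.array([np.cos(y),np.sin(y)]); v=np.array([-u[1],u[0]]); o=np.array([.5626,-.0899])
for uv,z in [((257,207),.028),((312,207),.028),((283,283),.0855)]:
    p=ray("wrist",uv,z)[:2]-o; print(uv,(p@u).round(4),(p@v).round(4))
E
```

```text
{'t': 8.3167, 'position': [0.5872, -0.0812, 0.0764], 'orientation': [-179.9731, 0.0454, 18.0382], 'force': [-0.6425, 0.2538, -0.6051], 'grip_width': 0.0359, 'grip_force': 9.9999}
(257, 207) 0.0508 0.0161
(312, 207) 0.0509 -0.017
(283, 283) 0.0304 0.0005
```

Emit:
jog_arm(commands=[[0,0,0.01,0],[0,0,0.01,0],[0,0,0.005,0],[0,0,0,0],[0,0,0,0]])

```text
t: 8.73
position: [0.5872, -0.0817, 0.0513]
orientation: [-180.0, 0.0, 18.0]
force: [-0.7, 0.7, -1.2]
grip_width: 0.036
grip_force: 10.0
```

Emit:
jog_arm(commands=[[0,0,0,0],[0,0,0,0]])

```text
t: 8.9
position: [0.5875, -0.0818, 0.052]
orientation: [180.0, -0.0, 18.0]
force: [0.2, -0.1, -1.2]
grip_width: 0.0359
grip_force: 10.0
```

Emit:
jog_arm(commands=[[-0.0015,0,0.002,0],[0,0,0.002,0],[0,0,0,0],[0,0,0.0005,0],[0,0,0,0]])

```text
t: 9.32
position: [0.5858, -0.0822, 0.047]
orientation: [180.0, 0.0, 18.0]
force: [0.8, -0.2, -1.1]
grip_width: 0.0359
grip_force: 10.0
```

Emit:
jog_arm(commands=[[0,0,0.0005,0],[0,0,0,0]])

```text
t: 9.48
position: [0.5858, -0.0822, 0.0466]
orientation: [180.0, -0.0, 18.0]
force: [0.1, 0.7, -1.8]
grip_width: 0.0358
grip_force: 10.0
```

Emit:
jog_arm(commands=[[0,0,0.0005,0],[0,0,0,0]])

```text
t: 9.65
position: [0.5859, -0.0822, 0.0464]
orientation: [180.0, -0.0, 18.0]
force: [-0.8, 0.3, 2.2]
grip_width: 0.0354
grip_force: 10.0
```

Emit:
jog_arm(commands=[[0,0,0,0],[0,0,0,0],[0,0,0,0],[0,0,0,0],[0,0,0,0]], grip=0.6)

```text
t: 10.07
position: [0.5858, -0.0822, 0.0461]
orientation: [180.0, 0.0, 18.0]
force: [-1.0, 0.8, 1.5]
grip_width: 0.0566
grip_force: 0.0
```

Emit:
jog_arm(commands=[[0,0,-0.005,0],[0,0,-0.015,0],[0,0,-0.03,0],[0,0,-0.03,0],[0,0,0,0]])

```text
t: 10.48
position: [0.5878, -0.0827, 0.1315]
orientation: [179.8, -0.4, 18.0]
force: [0.5, 0.2, 0.2]
grip_width: 0.0572
grip_force: 0.0
```

Emit:
jog_arm(commands=[[-0.03,0,0,0],[-0.035,0,0,0],[-0.03,0,0,0],[0,0,0,0],[0,0,0,0]])

```text
t: 10.9
position: [0.4949, -0.112, 0.1266]
orientation: [180.0, -0.0, 17.9]
force: [0.6, 0.3, -0.1]
grip_width: 0.0569
grip_force: 0.0
```

```bash
python3 - <<'E'
from h import *
show()
im=eyes.read_camera("wrist"); cv2.imwrite("pics/w5.png",im[:,:,::-1])
for n in ["barrel_mid","jaw_tab","nose_face"]:
    r=spotter.place_of(n,"wrist"); print(n,[(np.round(q["at"],4).tolist(),round(q["score"],2),pix("wrist",q["at"]).round(0)) for q in r[:2]])
E
```

```text
{'t': 10.9, 'position': [0.4949, -0.112, 0.1266], 'orientation': [179.9816, -0.0209, 17.9209], 'force': [0.6175, 0.2743, -0.1117], 'grip_width': 0.0569, 'grip_force': 0.0}
barrel_mid [([0.5868, -0.0842, 0.0371], 0.72, array([285.,  90.]))]
jaw_tab [([0.5126, -0.1049, 0.0483], 0.76, array([280., 207.]))]
nose_face [([0.5616, -0.0882, 0.027], 0.59, array([279., 128.]))]
```

View pics/w5.png

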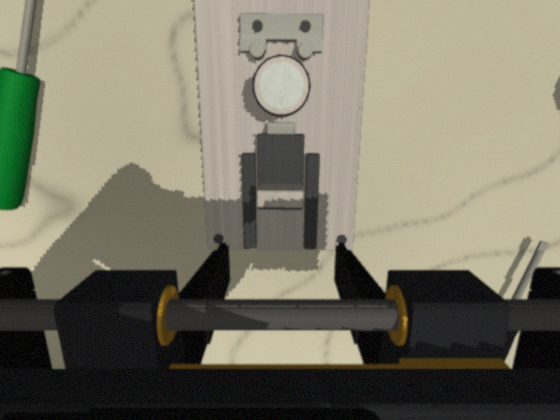

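The barrel stands upright, glass at (281,86), between the pins (258/304, 47) and the nose (280,128). The top of the tab is the light strip at (280,190–208).

```bash
python3 - <<'E'
from h import *
y=np.radians(17.8); u=np.array([np.cos(y),np.sin(y)]); v=np.array([-u[1],u[0]]); o=np.array([.5626,-.0899])
for uv,z in [((280,190),.052),((280,208),.052),((280,123),.0265),((281,86),.055)]:
    p=ray("wrist",uv,z)[:2]-o; print(uv,(p@u).round(4),(p@v).round(4))
show()
# TCP target: finger front face (10 mm ahead of TCP) well behind the tab
for x in (-.085,): print(delta([*(o+x*u),.057]))
E
```

```text
(280, 190) -0.0398 0.0013
(280, 208) -0.0523 0.0012
(280, 123) 0.0032 0.0015
(281, 86) 0.0255 0.0008
{'t': 11.1, 'position': [0.4964, -0.1115, 0.1261], 'orientation': [179.973, -0.0326, 18.03], 'force': [1.1181, -0.6704, -0.5601], 'grip_width': 0.057, 'grip_force': 0.0}
[-0.0154 -0.0004  0.0691]
```

Emit:
jog_arm(commands=[[-0.0154,0,0,0],[0,0,0.02,0],[0,0,0.025,0],[0,0,0.018,0],[0,0,0.006,0]], grip=0)

```text
t: 11.52
position: [0.4806, -0.1159, 0.0549]
orientation: [-179.9, 0.1, 18.0]
force: [-0.9, -0.3, -0.8]
grip_width: 0.029
grip_force: 0.0
```

Emit:
jog_arm(commands=[[0.008,0,0,0],[0.007,0,0,0],[0,0,0,0],[0,0,0,0],[0,0,0,0]])

```text
t: 11.93
position: [0.4955, -0.1116, 0.0579]
orientation: [180.0, -0.1, 18.0]
force: [0.5, 0.0, 0.0]
grip_width: 0.0013
grip_force: 0.0
```

```bash
python3 - <<'E'
from h import *
show()
im=eyes.read_camera("wrist"); cv2.imwrite("pics/w6.png",im[:,:,::-1])
E
```

```text
{'t': 11.9333, 'position': [0.4955, -0.1116, 0.0579], 'orientation': [179.9528, -0.0539, 18.0289], 'force': [0.4654, 0.0489, 0.0237], 'grip_width': 0.0013, 'grip_force': 0.0}
```

View pics/w6.png

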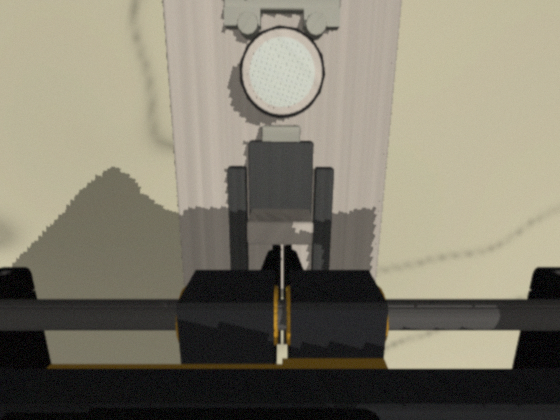

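The closed fingertips at (282,260) are centred just behind the tab (280,230). The barrel is at (281,70), clear of the nose. I'll approach slowly from here.

Emit:
jog_arm(commands=[[0.0015,0,0,0],[0.0015,0,0,0],[0.0015,0,0,0],[0.0015,0,0,0],[0,0,0,0]])

```text
t: 12.4
position: [0.5006, -0.11, 0.0572]
orientation: [-180.0, 0.0, 18.0]
force: [-2.6, -2.0, 1.9]
grip_width: 0.0004
grip_force: 1.4
```

Emit:
jog_arm(commands=[[0.001,0,0,0],[0.001,0,0,0],[0.001,0,0,0],[0,0,0,0]])

```text
t: 12.73
position: [0.5033, -0.1091, 0.0572]
orientation: [-180.0, 0.1, 18.0]
force: [-4.9, -3.5, 3.1]
grip_width: 0.0004
grip_force: 2.4
```

Emit:
jog_arm(commands=[[0.001,0,0,0],[0.001,0,0,0],[0,0,0,0]])

```text
t: 12.98
position: [0.5051, -0.1085, 0.0572]
orientation: [-180.0, 0.1, 18.0]
force: [-5.0, -4.0, 4.9]
grip_width: 0.0005
grip_force: 2.8
```

Emit:
jog_arm(commands=[[0.001,0,0,0],[0.001,0,0,0],[0.001,0,0,0],[0,0,0,0]])

```text
t: 13.32
position: [0.508, -0.1076, 0.0572]
orientation: [-180.0, 0.1, 18.0]
force: [-4.2, -3.9, 3.4]
grip_width: 0.0005
grip_force: 2.8
```

Emit:
jog_arm(commands=[[0.001,0,0,0],[0.001,0,0,0],[0,0,0,0]])

```text
t: 13.57
position: [0.5099, -0.107, 0.0572]
orientation: [-180.0, 0.1, 18.0]
force: [-5.3, -3.2, 3.6]
grip_width: 0.0003
grip_force: 2.9
```

```bash
python3 - <<'E'
from h import *
show()
im=eyes.read_camera("wrist"); cv2.imwrite("pics/w7.png",cv2.resize(im[0:270,150:410],(520,540),interpolation=cv2.INTER_CUBIC)[:,:,::-1])
y=np.radians(17.8); u=np.array([np.cos(y),np.sin(y)]); s=manip.state(); print((np.array(s["position"][:2])-[.5626,-.0899])@u, np.array(s["force"][:2])@u)
E
```

```text
{'t': 13.5667, 'position': [0.5099, -0.107, 0.0572], 'orientation': [-179.9851, 0.0651, 18.0022], 'force': [-5.25, -3.2012, 3.6051], 'grip_width': 0.0003, 'grip_force': 2.8549}
-0.05545182094051211 -5.393124308997402
```

View pics/w7.png

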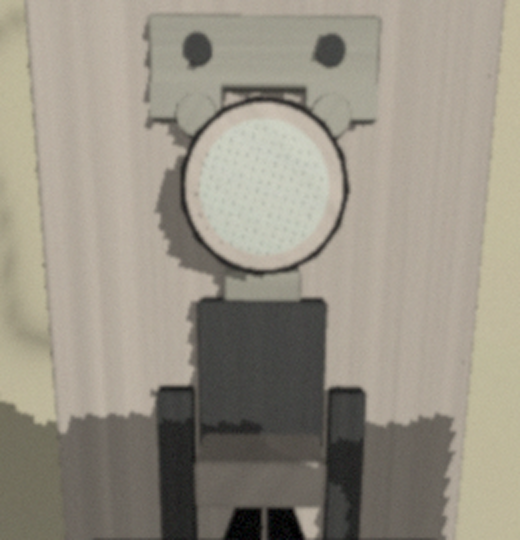

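The crop shows the jaw carried forward, with its nose at (262,285) just reaching the barrel (265,185). The pins are at (197,112) and (330,115). I'll go on in small steps and average the force readings.

Emit:
jog_arm(commands=[[0.001,0,0,0],[0.001,0,0,0],[0,0,0,0]])

```text
t: 13.87
position: [0.5117, -0.1064, 0.0572]
orientation: [-180.0, 0.1, 18.0]
force: [-4.2, -4.6, 3.8]
grip_width: 0.0005
grip_force: 3.0
```

```bash
cat > f.py <<'E'
from h import *
y=np.radians(17.8); u=np.array([np.cos(y),np.sin(y)]); F=[];X=[]
for k in range(5):
    im=eyes.read_camera("wrist"); s=manip.state(); F.append(s["force"][:2]@u if hasattr(s["force"],"shape") else np.array(s["force"][:2])@u); X.append((np.array(s["position"][:2])-[.5626,-.0899])@u)
print("push",np.mean(F).round(2),np.round(F,1),"x",np.mean(X).round(5),"t",s["t"])
E
python3 f.py; python3 -c "
from h import *
for n in ['barrel_mid','nose_face']: print(n,[(np.round(q['at'],4).tolist(),round(q['score'],2)) for q in spotter.place_of(n,'wrist')[:1]])"
```

```text
push -5.27 [-5.2 -4.8 -5.5 -5.  -5.8] x -0.05344 t 14.1167
barrel_mid [([0.5943, -0.0819, 0.0371], 0.57)]
nose_face [([0.5772, -0.0894, 0.0234], 0.86)]
```

Emit:
jog_arm(commands=[[0.0005,0,0,0],[0.0005,0,0,0],[0,0,0,0]])

```text
t: 14.47
position: [0.5124, -0.1062, 0.0572]
orientation: [-180.0, 0.1, 18.0]
force: [-7.0, -5.4, 5.6]
grip_width: 0.0008
grip_force: 3.9
```

```bash
python3 f.py
```

```text
push -8.03 [-8.7 -7.8 -8.3 -7.5 -7.8] x -0.05274 t 14.7167
```

Emit:
jog_arm(commands=[[0.0003,0,0,0],[0.0003,0,0,0],[0,0,0,0]])

```text
t: 14.97
position: [0.5128, -0.106, 0.0572]
orientation: [-180.0, 0.1, 18.0]
force: [-7.1, -6.7, 5.5]
grip_width: 0.0006
grip_force: 4.5
```

```bash
python3 f.py; python3 - <<'E'
from h import *
im=eyes.read_camera("wrist"); g=cv2.cvtColor(im,cv2.COLOR_RGB2GRAY); cv2.imwrite("pics/w8.png",im[:,:,::-1])
y=np.radians(17.8); u=np.array([np.cos(y),np.sin(y)]); v=np.array([-u[1],u[0]]); o=np.array([.5626,-.0899])
r=g[0:160,210:360]; c=cv2.HoughCircles(cv2.medianBlur(r,3),cv2.HOUGH_GRADIENT,1,30,param1=80,param2=15,minRadius=28,maxRadius=50)
for a in ([] if c is None else c[0][:3]):
    p=ray("wrist",a[:2]+[210,0],.055)[:2]-o; print(a,(p@u).round(4),(p@v).round(4))
E
```

```text
push -8.93 [-9.6 -8.8 -9.  -8.9 -8.3] x -0.05231 t 15.2167
[71.5 96.5 42.7] 0.0329 0.0006
[56.5 46.5 41.6] 0.0521 0.0067
```

Emit:
jog_arm(commands=[[0.0003,0,0,0],[0,0,0,0],[0,0,0,0]])

```text
t: 15.52
position: [0.513, -0.106, 0.0572]
orientation: [-180.0, 0.1, 18.0]
force: [-8.1, -6.9, 5.4]
grip_width: 0.0006
grip_force: 4.8
```

```bash
python3 f.py
```

```text
push -9.86 [ -9.6 -10.   -9.5 -10.2 -10. ] x -0.05212 t 15.7667
```

The push is at 10 N with the expected 4 N/mm slope, so the barrel is seated. I'll back off straight and lift.

Emit:
jog_arm(commands=[[-0.001,0,0,0],[-0.002,0,0,0],[-0.005,0,0,0],[-0.008,0,0,0],[0,0,0,0]])

```text
t: 16.18
position: [0.4974, -0.1106, 0.057]
orientation: [-180.0, 0.1, 18.0]
force: [0.6, -1.4, -0.0]
grip_width: 0.0009
grip_force: 0.0
```

Emit:
jog_arm(commands=[[0,0,-0.01,0],[0,0,-0.025,0],[0,0,-0.03,0],[0,0,-0.015,0],[0,0,0,0]])

```text
t: 16.6
position: [0.5002, -0.1109, 0.1408]
orientation: [179.8, -0.3, 18.0]
force: [-0.0, -0.2, -0.1]
grip_width: 0.0008
grip_force: 0.0
```

Emit:
jog_arm(commands=[[0,0,0,0],[0,0,0,0],[0,0,0,0]])

```text
t: 16.85
position: [0.4984, -0.1104, 0.1363]
orientation: [-179.9, 0.1, 18.0]
force: [-0.2, 0.6, 0.4]
grip_width: 0.0005
grip_force: 0.0
```

```bash
python3 - <<'E'
from h import *
show()
im=eyes.read_camera("wrist"); cv2.imwrite("pics/w9.png",im[:,:,::-1]); g=cv2.cvtColor(im,cv2.COLOR_RGB2GRAY)
y=np.radians(17.8); u=np.array([np.cos(y),np.sin(y)]); v=np.array([-u[1],u[0]]); o=np.array([.5626,-.0899])
r=g[0:160,220:350]; c=cv2.HoughCircles(cv2.medianBlur(r,3),cv2.HOUGH_GRADIENT,1,20,param1=80,param2=12,minRadius=20,maxRadius=40)
for a in ([] if c is None else c[0][:3]):
    p=ray("wrist",a[:2]+[220,0],.055)[:2]-o; print(a,(p@u).round(4),(p@v).round(4))
for n in ["barrel_mid","nose_face","jaw_tab"]:
  for q in spotter.place_of(n,"wrist")[:1]: p=np.array(q["at"])[:2]-o; print(n,(p@u).round(4),(p@v).round(4),q["at"][2],q["score"])
E
```

```text
{'t': 16.85, 'position': [0.4984, -0.1104, 0.1363], 'orientation': [-179.9473, 0.0732, 18.0014], 'force': [-0.21, 0.5928, 0.4079], 'grip_width': 0.0005, 'grip_force': 0.0}
[61.5 79.5 29.4] 0.0323 0.001
[48.5 44.5 22.4] 0.0525 0.0091
barrel_mid 0.0319 -0.0012 0.0355 0.75
nose_face 0.0101 -0.0028 0.0229 0.7
jaw_tab -0.0368 0.0004 0.0512 0.88
```

Released; the barrel and jaw stayed put. I'll take one measurement from ahead of the pins to confirm that the barrel touches both.

Emit:
jog_arm(commands=[[0.03,0,-0.01,0],[0.03,0,-0.01,0],[0,0,0,0],[0,0,0,0],[0,0,0,0]])

```text
t: 17.47
position: [0.5552, -0.0918, 0.1564]
orientation: [-180.0, 0.1, 18.0]
force: [0.1, -0.0, 0.4]
grip_width: 0.0006
grip_force: 0.0
```

```bash
python3 - <<'E'
from h import *
show()
im=np.mean([eyes.read_camera("wrist").astype(float) for _ in range(4)],0).astype(np.uint8); cv2.imwrite("pics/w10.png",im[:,:,::-1]); g=cv2.cvtColor(im,cv2.COLOR_RGB2GRAY)
y=np.radians(17.8); u=np.array([np.cos(y),np.sin(y)]); v=np.array([-u[1],u[0]]); o=np.array([.5626,-.0899])
def n2p(x,yy,z): return pix("wrist",np.r_[o+x*u+yy*v,z])
for n,ctr,z,rad in [("pinL",n2p(.0495,.0163,.028),.028,.005),("pinR",n2p(.0495,-.0163,.028),.028,.005),("barrel",n2p(.033,0,.055),.055,.018)]:
    rp=np.linalg.norm(n2p(.03,rad,z)-n2p(.03,0,z)); b=int(rp*1.9)+4; x0,y0=(ctr-b).astype(int); x0=max(x0,0);y0=max(y0,0)
    r=cv2.resize(g[y0:y0+2*b,x0:x0+2*b],None,fx=4,fy=4,interpolation=cv2.INTER_CUBIC)
    c=cv2.HoughCircles(cv2.GaussianBlur(r,(5,5),0),cv2.HOUGH_GRADIENT_ALT,1.5,8,param1=60,param2=0.5,minRadius=int(rp*3.2),maxRadius=int(rp*4.8))
    print(n,ctr.round(1),"r",rp.round(1))
    for a in ([] if c is None else c[0][:3]):
        px=a[:2]/4+[x0,y0]-.375; p=ray("wrist",px,z)[:2]-o; print("   ",px.round(1),(a[2]/4).round(1),(p@u).round(4),(p@v).round(4))
E
```

```text
{'t': 17.4667, 'position': [0.5552, -0.0918, 0.1564], 'orientation': [-179.9577, 0.0766, 18.0224], 'force': [0.0638, -0.0078, 0.4256], 'grip_width': 0.0006, 'grip_force': 0.0}
pinL [262.2 142.2] r 6.1
    [262.  141.6] 6.3 0.0499 0.0165
pinR [302.8 142.3] r 6.1
    [302.  142.4] 6.0 0.0494 -0.0157
barrel [282.5 167.6] r 24.2
    [282.2 166.9] 25.2 0.0335 0.0002
    [282.2 166.9] 22.4 0.0335 0.0002
```

```bash
python3 -c "
from rig import manip; print(manip.job_done())"
```

```text
the job is handed in; nothing more can be done
None
```

The job is handed in, no verdict returned: the barrel stands upright in the nest, seated with a 10 N push and measuring 16.2 mm before the pins' line (16.3 expected) and centred within about 0.2 mm; the jaw is left holding it and the arm is clear.

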